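# Clamp the jig with the T-handled hex key

## Robot

A 6-joint arm with a two-finger parallel gripper is mounted at the origin on the work surface; the furniture and walls round the work are solid. World frame = base frame: x ahead of the robot, y to its left, z up, the work surface at z = 0. Lengths are in m, angles in rad, forces in N, time in s.
With the tool pointing down it reaches from about 0.35 to 0.85 m from the base axis. Payload 8.1 kg.
Tool frame: the origin (TCP) lies between the finger pads; the fingertips stand 17 mm ahead of it and the grasp point (between the pads) lies 2 mm behind it (arm.tcp_to_tips is the distance from the TCP to the fingertips, in m); z points along the fingers, y is the direction in which the jaws open and shut (so a half turn about z gives the same grasp; the last joint's range is limited). The gripper opens to 85 mm and grips with 20 to 120 N. Pads are 22 mm wide; open, the fingers measure 114 mm over their backs; the gripper's body (76 mm by 85 mm) begins 54 mm behind the grasp point. The pads swing forward as they close: fully open they stand 13 mm farther back than shut.
Start: joints at [-1.342, 0.13, 1.488, -0, 1.523, -0.085], TCP at [0.185, -0.571, 0.248] pointing down, gripper open.
Joint ranges: [-2.96, 2.96], [-0.89, 2.26], [0.02, 2.5], [-1.34, 4.48], [0, 2.73], [-2.66, 2.66]. Speed limits (rad/s): [2.39, 2.39, 2.79, 3.14, 3.14, 3.14].

## Interface

Orientations are given as a unit quaternion [x, y, z, w].
In Python, from plant import arm gives the robot as it stands.
- The arm moves only by the shell command python3 -m creep 'ROWS'. ROWS is JSON, one flat list of numbers, 7 for each row, row after row: the shift along the tool's x, y, z in cm, then the turn, a rotation vector about the tool's x, y, z in degrees, then the gripper command: -1 is shut, 1 is fully open, values between are in proportion. A call has exactly 10 rows; each row shifts and turns the commanded pose from where the row before left it, along the tool's axes as they then stand; what a row does not reach is not made up. A row lasts 1/8 s, in which the tool goes at most 62.5 mm and 10.7 degrees, less where a joint would pass 70% of its speed; a pose out of reach is approached as far as the arm can. A call is refused whole if a number of a shift passes 6.25 or a number of a turn 10.7, either way. A call with a gripper value outside its range is refused whole. The fingers move at their own pace and stop on an object; the grip force is fixed at half the most. Time passes only in rows, so rows that do not move let the fingers close, or fill a call up. It gives the time, the measured TCP pose, the force and the opening at its end, in the units of the state.
- arm.get_obs(): the state, without advancing time (a new reading comes with each control period).
- arm.snapshot(name): name is "scene" or "top"; returns a dict with "frame" (384x512x3 uint8, red, green, blue), "range_z" (384x512 float32, m along the optical axis (not along the pixel's ray), 0 where there is no reading), "K" (3x3 intrinsics, pixels), "rvec" (rotation vector, rad) and "tvec" (3), from world to camera coordinates, as OpenCV has them. Camera axes: x right, y down, z forward; pixel columns grow to the right and rows downward; lengths in m; the calibration is good to about 2 mm. A picture is of the moment at which its call begins.
- arm.job_done(): hands the job in, once; it reports no verdict.
Trained networks look in a picture, given as the dict that the camera call returned (one of the last four; its "shot" number tells which), for a name from the list of things; names that differ only in an ending like _2 or _b are one class to them, and where a whole thing is asked for, a point or a joint stands for the part that bears it (a point fixed in the world has none). Each returns a list of dicts, best first, with "conf" (0 to 1); they miss things now and then, are a little off and sometimes report something else, mostly with a low value. They report only what shows in the picture. A call takes as long as a camera call. They do not tell look-alikes from the thing itself.
- arm.find_in(query, picture): "position" ([column, row] in pixels, amid what is visible of it).
- arm.place_of(query, picture): "position" ([column, row] in pixels: a listed point, or the origin of a listed thing).
The state is a dict: "t": time; "joint_positions": joint angles; "qvel": joint speeds; "joint_efforts": joint torques, N m; "tool_pos": TCP position; "tcp_rot": TCP orientation; "wrist_force": force on the tool from outside, world axes, zero at the start; "ft_torque": the same for the moment, N m; "grip_width": opening from 0.0 (shut) to 1.0 (fully open).
Only numpy, scipy, OpenCV 4.12 (cv2) and the standard library are available. Lean on these libraries where they do the work, as an engineer would, in place of code of your own. Each camera call takes 0.05 s, during which the arm holds its last target. There are 200 camera calls.

## Task

Clamp the wooden jig block in the low steel machine vice: take the blue T-handled hex key out of its wooden stand, fit it into the sunk socket screw in the vice's sloped jaw by turning it until it drops fully in, and turn the screw clockwise until the jig is held tight. Then stand the key upright in its hole in the stand again, fully down, and let go of it. Leave the oil bottle and the caliper where they are.

Things in the scene. Friction and masses are not known exactly. Their poses are not given: they have to be found in the camera images.
- hex_key: loose hex key with blue T-handle, 144 mm long, 0.28 kg. Origin: centre of its tip; z runs up the shank to the handle, x along the handle bar. Steel hexagon shank 17 mm across flats (19.6 over corners), two flats face +-x; the last 3 mm taper to 11 mm at the tip. Handle bar 84 (x) x 24 (y) x 28 (z) mm, at z = 116 to 144 mm: grip it across the 24 mm. Starts upright in the stand
- key_stand: fixed hardwood block 64 (x) x 90 (y) x 50 (z) mm with an upright round hole 25 mm wide, 44 mm deep, chamfered 3 mm, in the middle of its top; three small bent keys stand at its corners, up to 93 mm over the table. Origin: centre of its underside
- stand_bore (a point): centre of the floor of the stand's hole, 6 mm above the table (44 mm below the mouth): the key's tip rests here
- machine_vice: fixed low steel vice, bed 176 (x) x 76 (y) x 30 (z) mm. Origin: centre of its underside; x runs along the jaw travel from the sloped moving jaw (at -x) to the fixed jaw (at +x, top 69 mm above the table, gripping face at x = 30 mm). Two parallels, top at z = 52 mm, carry the jig between the jaws
- socket_mouth (a point): on the clamp screw's axis, at the top of its sunk head; z points out of the socket along the axis, which leans 35 degrees from vertical towards the vice's -x. Hexagon socket 18.4 mm across flats, 12.5 mm deep, standing at an unknown angle (x, y here do not tell it): a 17 mm key drops in within about 10 degrees of it, else it stops about 3 mm below this point
- clamp_screw (a joint): how far the screw is turned clockwise seen from its head (rad); starts at 0 to 0.3, at any angle of its hexagon. 1 rad closes the jaw by 2 mm; the jig is met at about 0.7, then the force rises fast. Friction 0.12 N m; it stays where it is left; firm at about 0.2 N m, and needs no more than 0.4
- machine_jaw: moving jaw of the vice, 72 mm wide, 39 mm high above the bed. Origin: foot of its gripping face on the bed, 30 mm above the table; axes as machine_vice. Moved only by the screw, whose head lies 7 mm under its sloped back face in a round counterbore 32 mm wide
- jig_block: loose wooden jig, 52 (x) x 34 (y) x 15 (z) mm, lying on the parallels between the jaws, its y along the jaw travel, with 0.8 to 1.4 mm of play. Origin: centre of its underside
- oil_bottle: loose bystander: cream oil bottle with a red nozzle, 39 mm wide, 128 mm high. Origin: centre of its underside
- caliper: loose bystander: steel slide caliper lying flat, 200 mm long (y). Origin: centre of its underside
- small_vice: fixed obstacle, not part of the job: green bench vice bolted down between the key stand and the machine vice, 211 (x) x 136 (y) mm, its top 80 mm above the table; its screw bar points towards its -x. Origin: its middle, 48 mm below the table top
Mind the look-alikes: they are no part of the job. There is more than one size of the jig_block; the job needs the larger.

How it is judged:
On the way, in this order (a step that is already met when the one before it is completed fails the run):
1. the key is fully down in the screw's socket, in line with it (z of hex_key in the frame of socket_mouth below -0.009 m and distance between hex_key and socket_mouth below 0.016 m and angle between the z axis of hex_key and the z axis of socket_mouth, either way round below 0.14 rad), for 0.2 s.
2. the screw, turned with the key in it, presses the jaw on the jig with more than 15 N (contact force between machine_jaw and jig_block above 15 N and z of hex_key in the frame of socket_mouth below -0.005 m and distance between hex_key and socket_mouth below 0.016 m), for 0.2 s.
At the end, for the whole second after the job is handed in: The jaw presses the jig with more than 15 N, the jig still lies flat on its parallels (within 4 mm of their height and 4 degrees), and the key stands at rest in its hole, its tip within 10 mm of the centre of the hole's floor and leaning less than 11 degrees (contact force between machine_jaw and jig_block above 15 N and z of jig_block in the frame of machine_vice between 0.048 and 0.056 m and angle between jig_block's own z axis and vertical below 0.08 rad and distance between hex_key and stand_bore below 0.01 m and angle between hex_key's own z axis and vertical below 0.2 rad and linear speed of hex_key below 0.02 m/s); the robot touches nothing.
It fails at once if the oil bottle or the caliper is moved by more than 2 cm (distance of any of oil_bottle, caliper from where it was at the start of the episode above 0.02 m).
It also fails if it takes over 61 s, if anything falls off the work surface, if the arm or the gripper's body presses on something with over 40 N, if the wrist force passes 120 N, or if a joint passes its speed limit or range.

## Working session

There is one attempt and no reset: what is moved stays moved. The work goes in short steps, Python scripts to look and compute and a shell command to move; the robot and the scene stay as the last step left them, time stands still between calls to the robot, and variables do not carry over. Pictures are saved under pics/ and viewed, about 8 in all and at most 12, crops included, and the job is handed in when it is done.

```bash
mkdir -p pics; ls; cat > h.py <<'E'
import numpy as np, cv2
from plant import arm
from scipy.spatial.transform import Rotation as R
def cam(s):
    return R.from_rotvec(np.ravel(s["rvec"])).as_matrix(), np.ravel(s["tvec"])
def cloud(s):
    Rm,t=cam(s);K=s["K"];z=s["range_z"];v,u=np.indices(z.shape)
    p=np.stack([(u-K[0,2])/K[0,0]*z,(v-K[1,2])/K[1,1]*z,z],-1)
    w=(p-t)@Rm; w[z<=0]=np.nan; return w
def ray(s,px,z):
    Rm,t=cam(s);d=np.linalg.inv(s["K"])@[px[0],px[1],1]@Rm; c=-t@Rm
    return c+d*(z-c[2])/d[2]
def proj(s,P):
    return cv2.projectPoints(np.float64(P).reshape(-1,3),np.float64(s["rvec"]),np.float64(s["tvec"]),s["K"],None)[0][:,0]
def save(s,n,crop=None,f=1):
    im=s["frame"][:,:,::-1]
    if crop: a,b,c,d=crop; im=im[b:d,a:c]
    cv2.imwrite(f"pics/{n}.png",cv2.resize(im,None,fx=f,fy=f,interpolation=cv2.INTER_CUBIC))
E
python3 - <<'E'
from h import *
np.set_printoptions(precision=4,suppress=True)
for n in ["scene","top"]:
    s=arm.snapshot(n); save(s,n); w=cloud(s)
    Rm,t=cam(s);print(n,"cam",-t@Rm, s["K"][0,0])
    for q in ["hex_key","key_stand","stand_bore","machine_vice","socket_mouth","machine_jaw","jig_block","small_vice","oil_bottle","caliper"]:
        for d in arm.place_of(q,s)[:3]:
            p=np.round(d["position"]).astype(int); 
            print(q,round(d["conf"],2),p,w[min(max(p[1],0),383),min(max(p[0],0),511)])
    np.savez(n,**{k:s[k] for k in["frame","range_z","K","rvec","tvec"]})
a=cv2.imread("pics/scene.png");b=cv2.imread("pics/top.png");print(arm.get_obs())
E
```

```text
pics
scene cam [-0.0462  0.6375  0.6414] 491.14433622177324
key_stand 0.67 [286 268] [0.3761 0.0557 0.0468]
stand_bore 0.67 [284 269] [0.38   0.0567 0.0429]
machine_vice 0.85 [288 182] [ 0.5772 -0.2124  0.042 ]
socket_mouth 0.6 [293 176] [ 0.5756 -0.23    0.0522]
machine_jaw 0.68 [286 177] [ 0.5856 -0.2146  0.0521]
machine_jaw 0.66 [286 269] [0.3762 0.0555 0.0442]
jig_block 0.53 [285 163] [ 0.6148 -0.2473  0.0681]
oil_bottle 0.63 [217 194] [ 0.7048 -0.092   0.0115]
oil_bottle 0.41 [286 168] [ 0.5959 -0.227   0.0686]
caliper 0.55 [285 265] [0.3814 0.0521 0.0489]
top cam [ 0.4035 -0.0954  0.8917] 405.9172916946306
hex_key 0.76 [188 258] [0.4124 0.0046 0.1442]
key_stand 0.61 [194 260] [0.4098 0.0056 0.0433]
stand_bore 0.9 [191 260] [0.4091 0.0008 0.1305]
machine_vice 0.83 [320 170] [ 0.5994 -0.252   0.0681]
socket_mouth 0.88 [314 179] [ 0.5859 -0.2441  0.0401]
machine_jaw 0.95 [318 167] [ 0.6058 -0.2479  0.0679]
jig_block 0.79 [327 158] [ 0.6257 -0.2672  0.0677]
jig_block 0.49 [270 167] [ 0.6179 -0.151   0.0084]
oil_bottle 0.83 [249 125] [ 0.6983 -0.1018  0.0554]
caliper 0.68 [308 274] [ 0.384  -0.2365 -0.002 ]
{'t': 1.1, 'joint_positions': array([-1.3424,  0.1304,  1.4882,  0.    ,  1.523 , -0.0854]), 'qvel': array([-0.0018, -0.0011, -0.0007, -0.0001, -0.0003, -0.003 ]), 'joint_efforts': array([  0.0004, -56.9337, -50.0864,  -0.0003,   0.0014,  -0.    ]), 'tool_pos': array([ 0.1852, -0.5707,  0.2483]), 'tcp_rot': array([ 0.9877,  0.1562,  0.    , -0.    ]), 'wrist_force': array([ 0.3887, -1.1441, -0.3085]), 'ft_torque': array([ 0.0323, -0.0268, -0.0928]), 'grip_width': 0.99981485113711}
```

View pics/scene.png

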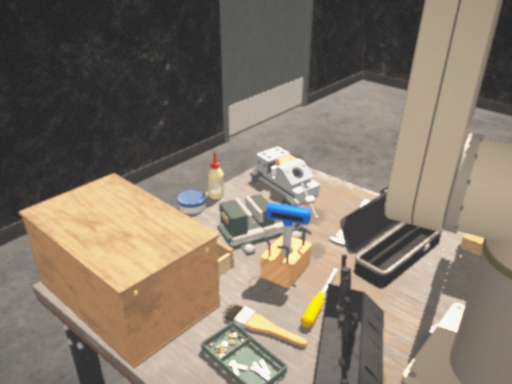

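```bash
python3 - <<'E'
import cv2
im=cv2.imread("pics/top.png")[90:330,130:400]
cv2.imwrite("pics/topc.png",cv2.resize(im,None,fx=2.5,fy=2.5,interpolation=cv2.INTER_CUBIC))
E
```

```text
(no output)
```

View pics/topc.png

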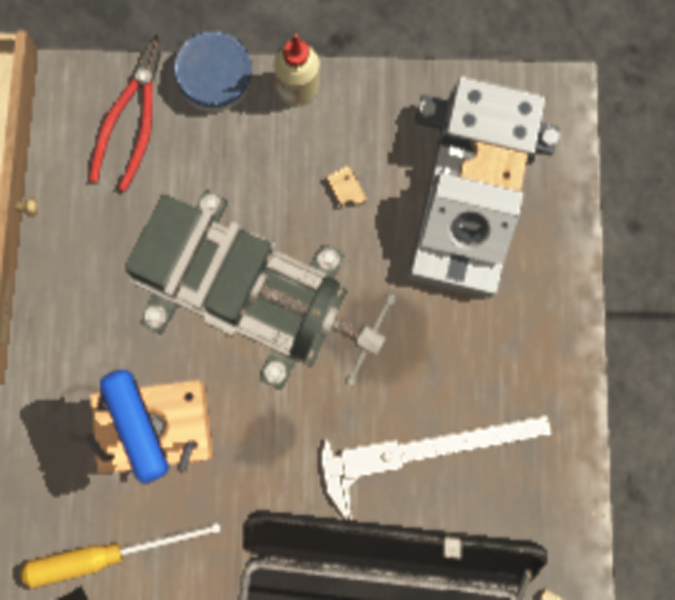

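```bash
python3 - <<'E'
from h import *
np.set_printoptions(precision=4,suppress=True)
for n in ["scene","top"]:
    s=dict(np.load(n+".npz")); w=cloud(s); hsv=cv2.cvtColor(s["frame"],cv2.COLOR_RGB2HSV)
    P=w.reshape(-1,3); H=hsv.reshape(-1,3); ok=~np.isnan(P[:,0])
    m=ok&(H[:,0]>95)&(H[:,0]<125)&(H[:,1]>140)&(P[:,2]>.11)&(np.hypot(P[:,0]-.41,P[:,1])<.09)
    B=P[m]; print(n,"blue",m.sum(),B.mean(0),B.min(0),B.max(0))
    T=B[B[:,2]>np.percentile(B[:,2],90)-.006]; r=cv2.minAreaRect(np.float32(T[:,:2]*1000)); print("toprect",r,np.median(T[:,2]))
    # stand top
    m=ok&(abs(P[:,2]-.05)<.006)&(np.hypot(P[:,0]-.41,P[:,1]-.0)<.075)
    print("stand",m.sum(),cv2.minAreaRect(np.float32(P[m][:,:2]*1000)))
    near=ok&(np.hypot(P[:,0]-.61,P[:,1]+.26)<.13)
    m=near&(abs(P[:,2]-.069)<.005)&(H[:,1]<60)
    for lo,hi in((.5,.63),(.63,.75)):
        q=P[m&(P[:,0]>lo)&(P[:,0]<hi)]
        if len(q)>20: print("jawtop",lo,len(q),cv2.minAreaRect(np.float32(q[:,:2]*1000)),np.median(q[:,2]))
    m=near&(P[:,2]>.02)&(P[:,2]<.08)
    print("vice all",cv2.minAreaRect(np.float32(P[m][:,:2]*1000)))
    if n=="top":
        print((w[160:212:2,296:340:3,2]*1000).astype(int))
        np.set_printoptions(precision=3)
E
```

```text
scene blue 538 [0.403  0.0206 0.1422] [ 0.3672 -0.0051  0.1179] [0.4424 0.0414 0.1514]
toprect ((406.1024475097656, 14.918684005737305), (79.666748046875, 25.357606887817383), 23.12081527709961) 0.14820781677146147
stand 792 ((407.64361572265625, 15.341751098632812), (65.93171691894531, 92.2794418334961), 7.76521635055542)
jawtop 0.5 199 ((579.3705444335938, -219.73898315429688), (68.18920135498047, 145.97296142578125), 31.447919845581055) 0.06721032226091864
jawtop 0.63 297 ((665.9091796875, -266.9132385253906), (75.95327758789062, 67.75360870361328), 77.07350158691406) 0.0679671248179925
vice all ((605.830078125, -243.06814575195312), (102.13238525390625, 210.86541748046875), 79.51586151123047)
top blue 565 [0.409  0.0126 0.1485] [ 0.3701 -0.011   0.1396] [0.4482 0.0365 0.1531]
toprect ((408.74774169921875, 13.582382202148438), (80.6424560546875, 22.207639694213867), 24.104541778564453) 0.148806337736807
stand 816 ((408.7273864746094, 14.273941040039062), (64.00541687011719, 90.34544372558594), 8.517888069152832)
jawtop 0.5 445 ((600.3056030273438, -253.43682861328125), (71.8206253
[... 8155 characters left out ...]
       -1                    1                   -2
                     1                    0                    0
                     1                    0                   -2
                     8                   16                    0
                     2                   -2                    0]
 [                   0                   -2                   -2
                     1                   -1                    0
                    -2                    0                    0
                     1                    0                    1
                     0                    0                    2]]<stdin>:20: RuntimeWarning: invalid value encountered in cast
```

```bash
python3 - <<'E'
from h import *
np.set_printoptions(precision=4,suppress=True)
yaw=np.radians(-12.4); X=np.array([np.cos(yaw),np.sin(yaw),0]);Y=np.array([-X[1],X[0],0]);Z=np.array([0,0,1.])
O=np.array([.6003,-.2534,0.]); n=-np.sin(np.radians(35))*X+np.cos(np.radians(35))*Z
A=np.cos(np.radians(35))*X+np.sin(np.radians(35))*Z   # up-slope
res=[]
for k in ["top","scene"]:
    s=dict(np.load(k+".npz")); w=cloud(s); L=(w-O)@np.stack([X,Y,Z],1)
    m=(abs(L[...,1])<.03)&(L[...,2]>.036)&(L[...,2]<.064)&(L[...,0]<-.012)&(L[...,0]>-.07)
    d=w[m]@n; c=np.median(d[d>np.percentile(d,30)]); q=d[abs(d-c)<.004]; c=q.mean(); print(k,"plane off",c,len(q),"of",m.sum(), "below:",np.sum(d<c-.004))
    if k=="top": c0=c
    hole=w[m][d<c-.005]; hp=hole+0
    print(" hole local mean",((hole-O)@np.stack([X,Y,Z],1)).mean(0))
    pt=dict(top=(314,179),scene=(293,176))[k]
    Rm,t=cam(s); C=-t@Rm; dr=np.linalg.inv(s["K"])@[pt[0],pt[1],1]@Rm
    for dep in(0,.007):
        p=C+dr*((c0-dep-C@n)/(dr@n)); print(" net",dep,p,(p-O)@np.stack([X,Y,Z],1))
    # rectified view of slope plane: axes Y, A ; 0.25mm/px
    o=O+n*(c0-O@n); o=o-Y*((o-O)@Y)  # base pt on plane
    g=np.arange(-160,160)*.25e-3
    yy,aa=np.meshgrid(g,np.arange(-320,120)*.25e-3); G=o+yy[...,None]*Y+aa[...,None]*A
    uv=proj(s,G.reshape(-1,3)).reshape(440,320,2).astype(np.float32)
    im=cv2.remap(s["frame"],uv[...,0],uv[...,1],cv2.INTER_CUBIC)[...,::-1].copy()
    for i in range(0,440,40): cv2.putText(im,str(i//4-80),(0,i+4),0,.35,(0,0,255),1)
    cv2.line(im,(160,0),(160,439),(0,255,255),1); res.append(im)
print("plane base o",o, "n",n)
cv2.imwrite("pics/slope.png",np.hstack(res))
E
```

```text
top plane off -0.3085770583951544 316 of 442 below: 125
 hole local mean [-0.0217 -0.0015  0.0442]
 net 0 [ 0.5821 -0.2411  0.0576] [-0.0204  0.0081  0.0576]
 net 0.007 [ 0.5837 -0.2423  0.0503] [-0.0186  0.0072  0.0503]
scene plane off -0.3092715155334081 207 of 273 below: 63
 hole local mean [-0.0193 -0.0072  0.046 ]
 net 0 [ 0.576  -0.2305  0.0518] [-0.0287  0.0171  0.0518]
 net 0.007 [ 0.5806 -0.237   0.0474] [-0.0228  0.0118  0.0474]
plane base o [ 0.5673 -0.2461  0.0483] n [-0.5602  0.1232  0.8192]
```

View pics/slope.png

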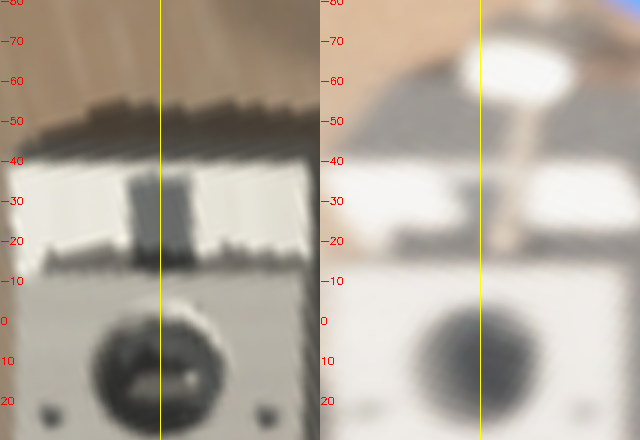

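```bash
python3 -m creep '[3.5,-4.33,0,0,0,0,1, 3.5,-4.33,0,0,0,0,1, 3.5,-4.33,0,0,0,0,1, 3.5,-4.33,0,0,0,0,1, 3.5,-4.33,0,0,0,0,1, 3.5,-4.33,0,0,0,0,1, 3.5,-4.33,0,0,0,0,1, 3.5,-4.33,0,0,0,0,1, 3.5,-4.33,0,0,0,0,1, 3.5,-4.33,0,0,0,-6.1,1]'
cat > go.py <<'E'
# usage: go.py x y z  [tool z dir as 3] [yaw ref x dir 3]: shift in current tool axes (cm) and rotvec (deg) to reach pose
import sys; from h import *
np.set_printoptions(precision=3,suppress=True)
o=arm.get_obs(); r=R.from_quat(o["tcp_rot"]); M=r.as_matrix(); a=np.array(sys.argv[1:],float)
print("t",o["t"],"pos",o["tool_pos"],"q",o["joint_positions"],"F",o["wrist_force"],"T",o["ft_torque"],"w",o["grip_width"])
print("tool x",M[:,0],"z",M[:,2])
if len(a)>=3: print("shift cm",M.T@(a[:3]-o["tool_pos"])*100)
if len(a)==9:
    z=a[3:6]/np.linalg.norm(a[3:6]); x=a[6:9]-z*(a[6:9]@z); x/=np.linalg.norm(x)
    T=np.stack([x,np.cross(z,x),z],1); print("turn deg",np.degrees(R.from_matrix(M.T@T).as_rotvec()),"shift in target axes",T.T@(a[:3]-o["tool_pos"])*100)
E
python3 go.py 0.4087 0.0136 0.23 0 0 -1 .913 .408 0
```

```text
t: 2.35
tool_pos: [0.3849, -0.0491, 0.2488]
tcp_rot: [0.978, 0.209, 0.001, 0.0]
wrist_force: [0.2, -0.8, -0.2]
grip_width: 0.998
t 2.35 pos [ 0.385 -0.049  0.249] q [-0.259 -0.48   2.028 -0.     1.592  0.89 ] F [ 0.248 -0.772 -0.17 ] T [ 0.008 -0.052 -0.023] w 0.997636129615396
tool x [0.912 0.41  0.001] z [ 0.001 -0.    -1.   ]
shift cm [ 4.734 -4.746  1.876]
turn deg [ 0.058 -0.067  0.101] shift in target axes [ 4.728 -4.753  1.875]
```

```bash
python3 -m creep '[2.4,-2.4,0,0,0,0,1, 2.33,-2.35,0,0,0,0,1, 0,0,3,0,0,0,1, 0,0,3,0,0,0,1, 0,0,3,0,0,0,1, 0,0,2.45,0,0,0,1, 0,0,0,0,0,0,-1, 0,0,0,0,0,0,-1, 0,0,0,0,0,0,-1, 0,0,0,0,0,0,-1]'
python3 go.py 0.4087 0.0136 0.134 0 0 -1 .913 .408 0
```

```text
t: 3.6
tool_pos: [0.4092, 0.0121, 0.1353]
tcp_rot: [0.978, 0.209, 0.001, -0.0]
wrist_force: [-0.7, 0.9, 4.4]
grip_width: 0.273
t 3.6 pos [0.409 0.012 0.135] q [-0.097 -0.332  2.128  0.001  1.343  1.054] F [-0.726  0.886  4.408] T [ 0.328  0.257 -0.01 ] w 0.2725240120426321
tool x [0.913 0.408 0.002] z [ 0.002  0.001 -1.   ]
shift cm [ 0.014 -0.161  0.135]
turn deg [ 0.026 -0.132 -0.002] shift in target axes [ 0.015 -0.161  0.135]
```

```bash
python3 -m creep '[0,0,-2,0,0,0,-1, 0,0,-3,0,0,0,-1, 0,0,-4,0,0,0,-1, 0,0,-4,0,0,0,-1, 0,0,-3,0,0,0,-1, -0.62,4.0,0,0,0,-10,-1, -0.1,4.1,0,0,0,-10,-1, 0.6,4,0,0,0,-10,-1, 1.3,3.9,0,0,0,-10,-1, 0,0,0,0,0,0,-1]'
python3 go.py 0.4748 -0.2262 0.26 0.5602 -0.1232 -0.8192 0.995 -0.1 0 
```

```text
t: 4.85
tool_pos: [0.5136, -0.0995, 0.2922]
tcp_rot: [0.847, 0.531, -0.001, -0.001]
wrist_force: [-1.5, 0.5, -2.3]
grip_width: 0.27
t 4.85 pos [ 0.514 -0.1    0.292] q [-0.289 -0.091  1.633  0.     1.602  0.162] F [-1.519  0.455 -2.342] T [-0.037  0.058 -0.037] w 0.2695821667193107
tool x [ 0.436  0.9   -0.   ] z [-0.003  0.001 -1.   ]
shift cm [-13.088   2.046   3.221]
turn deg [-25.107  27.544  66.159] shift in target axes [-4.556 12.688  2.028]
```

```bash
python3 -m creep '[-3.3,0.5,0.8,0,0,0,-1, -3.3,0.5,0.8,0,0,0,-1, -3.3,0.5,0.8,0,0,0,-1, -3.2,0.5,0.8,0,0,0,-1, 0,0,0,-8.5,2.03,0,-1, 0,0,0,-8.5,2.03,0,-1, 0,0,0,-8.5,2.03,0,-1, 0,0,0,-8.5,2.03,0,-1, 0,0,0,0,0,0,-1, 0,0,0,0,0,0,-1]'
python3 go.py 0.4748 -0.2262 0.2043 0.5602 -0.1232 -0.8192 0.436 0.9 0 
python3 - <<'E'
from h import *
o=arm.get_obs();M=R.from_quat(o["tcp_rot"]).as_matrix()
tip=o["tool_pos"]+.129*M[:,2]
for k in ["top","scene"]:
    s=arm.snapshot(k); p=proj(s,tip)[0]; b=proj(s,[.5807,-.2495,.0495])[0]; print(k,p,b,s["shot"])
    np.savez(k,**{q:s[q] for q in["frame","range_z","K","rvec","tvec"]})
    im=cv2.resize(s["frame"][:,:,::-1],None,fx=4,fy=4,interpolation=cv2.INTER_CUBIC)
    for pp,c in((p,(0,0,255)),(b,(0,255,255))): cv2.drawMarker(im,tuple(int(v) for v in (pp+.5)*4),c,1,12,1)
    x,y=(b*4).astype(int); x=max(x,220);y=max(y,250); cv2.imwrite(f"pics/s_{k}.png",im[y-250:y+250,x-200:x+200])
a=[cv2.imread(f"pics/s_{k}.png") for k in("top","scene")]
cv2.imwrite("pics/both1.png",np.hstack(a))
E
```

```text
t: 6.1
tool_pos: [0.4734, -0.2256, 0.2634]
tcp_rot: [0.809, 0.506, 0.214, 0.211]
wrist_force: [-0.4, 0.6, -3.0]
grip_width: 0.267
t 6.1 pos [ 0.473 -0.226  0.263] q [-0.733 -0.652  2.225  0.33   1.047 -0.369] F [-0.429  0.59  -2.973] T [ 0.152  0.578 -0.002] w 0.2668156577895801
tool x [0.397 0.908 0.132] z [ 0.559 -0.125 -0.82 ]
shift cm [-0.781 -3.162  4.938]
turn deg [-0.063  0.125 -2.426] shift in target axes [-0.657 -3.198  4.933]
top [323.78590745 187.29097197] [317.29081595 180.5201277 ] 3
scene [308.26833497 138.95741475] [296.00131499 173.45335309] 4
```

View pics/both1.png

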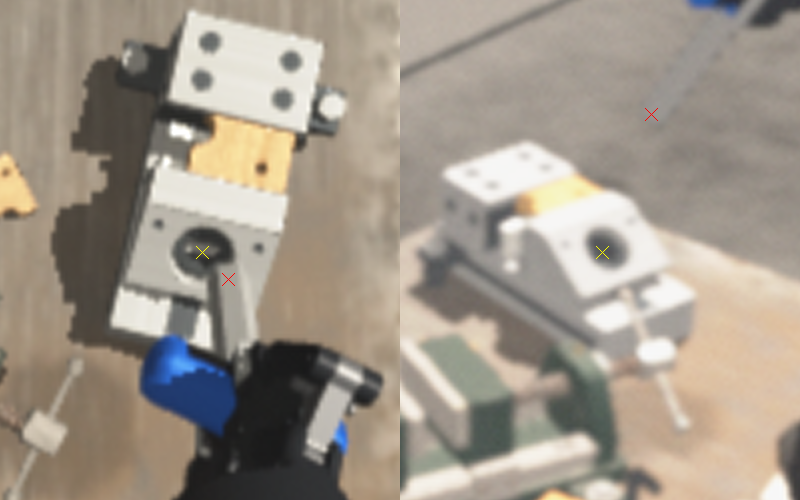

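```bash
cat > keyfit.py <<'E'
from h import *
np.set_printoptions(precision=4,suppress=True)
def fit(shots,tip,n,verbose=1):
    """planes through camera centre and the shank's image midline -> 3D axis"""
    N=[];c=[];ends=[]
    for s in shots:
        w=cloud(s);Rm,t=cam(s);C=-t@Rm
        v=w-tip; a=v@n; d=np.linalg.norm(v-a[...,None]*n,axis=-1)
        m=(d<.03)&(a>-.01)&(a<.10)&(a>.012 if 0 else a>-.01)
        hsv=cv2.cvtColor(s["frame"],cv2.COLOR_RGB2HSV); m&=~((hsv[...,0]>95)&(hsv[...,0]<125)&(hsv[...,1]>120))
        nl,lab,st,_=cv2.connectedComponentsWithStats(m.astype(np.uint8)); k=1+np.argmax(st[1:,4]); m=lab==k
        vv,uu=np.nonzero(m); 
        ray_=np.stack([(uu-s["K"][0,2])/s["K"][0,0],(vv-s["K"][1,2])/s["K"][1,1],np.ones(len(uu))],1)@Rm
        ray_/=np.linalg.norm(ray_,axis=1)[:,None]
        # midline: bin by along-axis a
        aa=a[m]; bins=np.arange(.0,.09,.006); pts=[]
        nn=np.cross(tip+.05*n-C,n); nn/=np.linalg.norm(nn)
        for b in bins:
            q=ray_[(aa>=b)&(aa<b+.006)]
            if len(q)>3:
                o=q@nn; pts.append(q[np.argsort(abs(o-(o.min()+o.max())/2))[:2]].mean(0)+nn*((o.min()+o.max())/2-o[np.argsort(abs(o-(o.min()+o.max())/2))[:2]].mean()))
        pts=np.array(pts); nrm=np.linalg.svd(pts)[2][2]; N.append(nrm);c.append(nrm@C); ends.append((m.sum(),len(pts),aa.min(),np.degrees(np.abs(pts@nrm)).max()))
    ax=np.cross(N[0],N[1]); ax/=np.linalg.norm(ax); ax*=np.sign(ax@n)
    # point on both planes nearest tip
    A=np.stack([N[0],N[1],ax]); p=np.linalg.solve(A,[c[0],c[1],ax@tip])
    if verbose: print("views",ends)
    return p,ax
if __name__=="__main__":
    o=arm.get_obs();M=R.from_quat(o["tcp_rot"]).as_matrix(); tip=o["tool_pos"]+.129*M[:,2]; n=-M[:,2]
    sh=[dict(np.load(k+".npz")) for k in("top","scene")]
    p,ax=fit(sh,tip,n); print("axis pt near tip",p,"pred tip",tip,"off in tool mm",M.T@(p-tip)*1e3)
    print("axis",ax,"in tool",M.T@ax,"tilt deg",np.degrees(np.arccos(ax@n)))
E
python3 keyfit.py; echo; python3 - <<'E'
import sys; sys.path.insert(0,'.')
E
```

```text
views [(np.int64(231), 15, np.float64(0.0016941075300225146), np.float64(0.06972318546048782)), (np.int64(249), 15, np.float64(-0.0006486502738676827), np.float64(0.040474551581092616))]
axis pt near tip [ 0.5451 -0.2418  0.1575] pred tip [ 0.5464 -0.2418  0.1584] off in tool mm [-0.6147 -1.5211 -0.0095]
axis [-0.5535  0.1364  0.8216] in tool [ 0.0135  0.0008 -0.9999] tilt deg 0.7726808535762977
```

```bash
python3 go.py 0.4944 -0.2305 0.1757 0.5602 -0.1232 -0.8192 0.397 0.908 0.132
```

```text
t 6.2 pos [ 0.474 -0.226  0.264] q [-0.732 -0.65   2.223  0.331  1.046 -0.37 ] F [-0.325 -0.002 -3.082] T [ 0.1    0.604 -0.043] w 0.2711255435655389
tool x [0.396 0.909 0.132] z [ 0.559 -0.125 -0.819]
shift cm [-0.803 -3.274  8.431]
turn deg [-0.008  0.087  0.065] shift in target axes [-0.819 -3.275  8.429]
```

```bash
python3 -m creep '[-0.37,-1.56,0.5,0,0,0,-1, -0.37,-1.56,0.5,0,0,0,-1, 0,0,2,0,0,0,-1, 0,0,2,0,0,0,-1, 0,0,2,0,0,0,-1, 0,0,1.4,0,0,0,-1, 0,0,0.8,0,0,0,-1, 0,0,0.5,0,0,0,-1, 0,0,0,0,0,0,-1, 0,0,0,0,0,0,-1]'
python3 go.py 0.5046 -0.2327 0.1608
python3 - <<'E'
from h import *; from keyfit import fit
o=arm.get_obs();M=R.from_quat(o["tcp_rot"]).as_matrix(); n=-M[:,2]
tip=o["tool_pos"]+.129*M[:,2]
sh=[arm.snapshot(k) for k in("top","scene")]
for k,s in zip(("top","scene"),sh): np.savez(k,**{q:s[q] for q in["frame","range_z","K","rvec","tvec"]})
p,ax=fit(sh,tip+.03*n,n); p=p-.03*ax
mouth=np.array([.5807,-.2495,.0495])
print("tip",p,"tilt in tool",M.T@ax,"mouth-tip in tool mm",M.T@(mouth-p)*1e3)
a=[]
for k,s in zip(("top","scene"),sh):
    im=cv2.resize(s["frame"][:,:,::-1],None,fx=8,fy=8,interpolation=cv2.INTER_CUBIC)
    b=proj(s,mouth)[0]; x,y=(b*8).astype(int); 
    for pp,c in((proj(s,p)[0],(0,0,255)),(b,(0,255,255))): cv2.drawMarker(im,tuple(int(v) for v in (pp+.5)*8),c,1,12,1)
    a.append(im[y-250:y+250,x-200:x+200])
cv2.imwrite("pics/both2.png",np.hstack(a))
E
```

```text
t: 7.45
tool_pos: [0.5019, -0.2317, 0.1646]
tcp_rot: [0.808, 0.506, 0.214, 0.211]
wrist_force: [-0.4, -0.6, -3.2]
grip_width: 0.271
t 7.45 pos [ 0.502 -0.232  0.165] q [-0.693 -0.457  2.284  0.376  0.794 -0.434] F [-0.365 -0.615 -3.234] T [ 0.207  0.6   -0.055] w 0.2706313872107737
tool x [0.396 0.909 0.133] z [ 0.56  -0.124 -0.819]
shift cm [-0.039  0.027  0.47 ]
views [(np.int64(169), 12, np.float64(-0.009739810032529916), np.float64(0.2054325361444542)), (np.int64(224), 15, np.float64(-0.009205963250240798), np.float64(0.15604172652018097))]
tip [ 0.5754 -0.2481  0.0599] tilt in tool [-0.0085 -0.0526 -0.9986] mouth-tip in tool mm [-0.5819 -1.3777 11.6193]
```

View pics/both2.png

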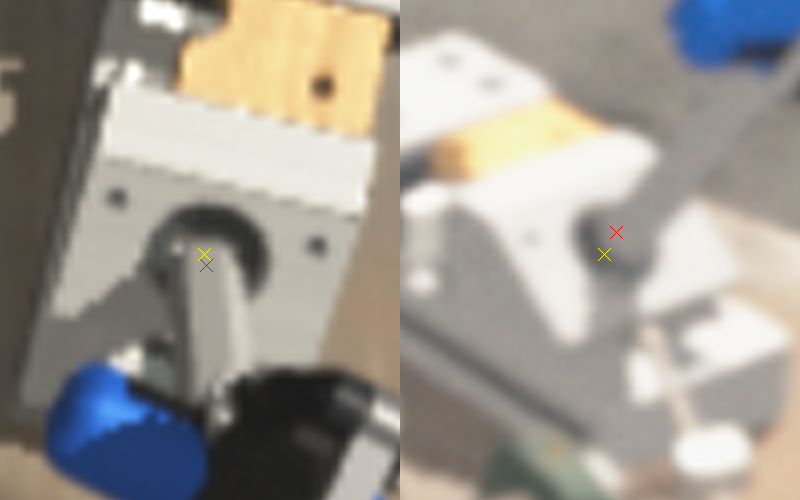

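```bash
python3 -m creep '[0,0,0.3,0,0,0,-1, 0,0,0.3,0,0,0,-1, 0,0,0.2,0,0,0,-1, 0,0,0.2,0,0,0,-1, 0,0,0.1,0,0,0,-1, 0,0,0.1,0,0,0,-1, 0,0,0.1,0,0,0,-1, 0,0,0.1,0,0,0,-1, 0,0,0.1,0,0,0,-1, 0,0,0,0,0,0,-1]'
python3 go.py 0.5046 -0.2327 0.1608
```

```text
t: 8.8
tool_pos: [0.5103, -0.2336, 0.1529]
tcp_rot: [0.808, 0.506, 0.214, 0.211]
wrist_force: [-18.5, 5.3, 14.1]
grip_width: 0.271
t 8.8 pos [ 0.51  -0.234  0.153] q [-0.682 -0.41   2.273  0.383  0.756 -0.441] F [-18.525   5.269  14.089] T [0.803 2.016 0.234] w 0.27094316506201754
tool x [0.396 0.909 0.132] z [ 0.56  -0.124 -0.819]
shift cm [-0.035 -0.01  -0.972]
```

```bash
python3 -m creep '[0,0,0,0,0,2,-1, 0,0,0,0,0,2,-1, 0,0,0,0,0,2,-1, 0,0,0,0,0,2,-1, 0,0,0,0,0,2,-1, 0,0,0,0,0,2,-1, 0,0,0,0,0,2,-1, 0,0,0,0,0,1,-1, 0,0,0,0,0,0,-1, 0,0,0,0,0,0,-1]'
cat > st.py <<'E'
from h import *
np.set_printoptions(precision=3,suppress=True)
o=arm.get_obs();M=R.from_quat(o["tcp_rot"]).as_matrix()
n=np.array([-.5602,.1232,.8192]); mouth=np.array([.5807,-.2495,.0495])
v=M.T@(mouth+n*.129-o["tool_pos"])*1e3
F=M.T@(o["wrist_force"]-[-.4,-.3,-3.2]);T=M.T@(o["ft_torque"]-[.2,.6,-.05])
print("t",o["t"],"to-mouth tool mm",v,"F tool",F,"T tool",T,"q6",o["joint_positions"][5],"z err deg",np.degrees(np.arccos(-M[:,2]@n)),"tip depth",-v[2],"wid",o["grip_width"])
E
python3 st.py
```

```text
t: 10.05
tool_pos: [0.5102, -0.2336, 0.1524]
tcp_rot: [0.868, 0.396, 0.24, 0.181]
wrist_force: [-10.8, 2.8, 6.7]
grip_width: 0.275
t 10.05 to-mouth tool mm [-0.297  0.341 -3.222] F tool [ -0.814  -3.13  -14.317] T tool [ 0.917 -0.288 -0.165] q6 -0.17931239971476268 z err deg nan tip depth 3.221594243996838 wid 0.27515785053112846st.py:7: RuntimeWarning: invalid value encountered in arccos
  print("t",o["t"],"to-mouth tool mm",v,"F tool",F,"T tool",T,"q6",o["joint_positions"][5],"z err deg",np.degrees(np.arccos(-M[:,2]@n)),"tip depth",-v[2],"wid",o["grip_width"])
```

```bash
python3 -m creep '[0,0,0.05,0,0,0,-1, 0,0,0.05,0,0,0,-1, 0,0,0,0,0,1.5,-1, 0,0,0,0,0,1.5,-1, 0,0,0,0,0,1.5,-1, 0,0,0,0,0,1.5,-1, 0,0,0,0,0,1.5,-1, 0,0,0,0,0,1.5,-1, 0,0,0,0,0,0,-1, 0,0,0,0,0,0,-1]'
python3 st.py 2>/dev/null
```

```text
t: 11.3
tool_pos: [0.5108, -0.2336, 0.1509]
tcp_rot: [0.896, 0.327, 0.253, 0.162]
wrist_force: [2.1, -2.4, -1.9]
grip_width: 0.27
t 11.3 to-mouth tool mm [-0.117  0.758 -4.794] F tool [0.698 3.426 0.64 ] T tool [-0.823 -0.053 -0.006] q6 -0.02292881663014539 z err deg nan tip depth 4.794199411657428 wid 0.2704920606459673
```

```bash
python3 -m creep '[0,0,0.1,0,0,0,-1, 0,0,0.1,0,0,0,-1, 0,0,0.1,0,0,0,-1, 0,0,0.1,0,0,0,-1, 0,0,0.1,0,0,0,-1, 0,0,0.1,0,0,0,-1, 0,0,0.1,0,0,0,-1, 0,0,0.05,0,0,0,-1, 0,0,0,0,0,0,-1, 0,0,0,0,0,0,-1]'
python3 st.py 2>/dev/null
```

```text
t: 12.55
tool_pos: [0.5156, -0.2348, 0.1466]
tcp_rot: [0.896, 0.327, 0.254, 0.162]
wrist_force: [-13.5, 3.0, 16.0]
grip_width: 0.271
t 12.55 to-mouth tool mm [ -0.892  -0.539 -11.176] F tool [  0.284  -0.217 -23.438] T tool [ 0.169 -0.074 -0.069] q6 -0.02646759700248482 z err deg nan tip depth 11.1756274076384 wid 0.27135973170354816
```

```bash
python3 -m creep '[0,0,0,0,0,3,-1, 0,0,0,0,0,3,-1, 0,0,0,0,0,3,-1, 0,0,0,0,0,3,-1, 0,0,0,0,0,3,-1, 0,0,0,0,0,3,-1, 0,0,0,0,0,0,-1, 0,0,0,0,0,0,-1, 0,0,0,0,0,0,-1, 0,0,0,0,0,0,-1]'
python3 st.py 2>/dev/null
```

```text
t: 13.8
tool_pos: [0.5155, -0.2352, 0.1464]
tcp_rot: [0.936, 0.183, 0.276, 0.121]
wrist_force: [-9.2, -0.1, 11.5]
grip_width: 0.276
t 13.8 to-mouth tool mm [ -0.723  -0.559 -11.381] F tool [  0.208   2.181 -16.975] T tool [-0.693 -0.154 -0.207] q6 0.28755556668638876 z err deg nan tip depth 11.380815245583557 wid 0.27608811284247653
```

```bash
python3 -m creep '[0,0,0,0,0,3,-1, 0,0,0,0,0,3,-1, 0,0,0,0,0,3,-1, 0,0,0,0,0,3,-1, 0,0,0,0,0,0,-1, 0,0,0,0,0,0,-1, 0,0,0,0,0,0,-1, 0,0,0,0,0,0,-1, 0,0,0,0,0,0,-1, 0,0,0,0,0,0,-1]'
python3 st.py 2>/dev/null
```

```text
t: 15.05
tool_pos: [0.5156, -0.2354, 0.1463]
tcp_rot: [0.95, 0.084, 0.287, 0.092]
wrist_force: [-6.3, -1.5, 7.9]
grip_width: 0.27
t 15.05 to-mouth tool mm [ -0.744  -0.518 -11.513] F tool [  0.785   3.031 -12.179] T tool [-1.105  0.132 -0.197] q6 0.4969932984735643 z err deg nan tip depth 11.513235066228065 wid 0.26977851766703664
```

```bash
python3 -m creep '[0.02,0.03,0.03,0,0,3,-1, 0.02,0.02,0.02,0,0,3,-1, 0,0,0,0,0,3,-1, 0,0,0,0,0,3,-1, 0,0,0,0,0,0,-1, 0,0,0,0,0,0,-1, 0,0,0,0,0,0,-1, 0,0,0,0,0,0,-1, 0,0,0,0,0,0,-1, 0,0,0,0,0,0,-1]'
python3 st.py 2>/dev/null
```

```text
t: 16.3
tool_pos: [0.516, -0.2357, 0.1462]
tcp_rot: [0.953, -0.016, 0.295, 0.061]
wrist_force: [-11.4, -0.4, 12.2]
grip_width: 0.27
t 16.3 to-mouth tool mm [ -1.204  -0.662 -11.836] F tool [ -0.388   2.499 -18.696] T tool [-0.685 -0.217 -0.338] q6 0.7058564628125243 z err deg nan tip depth 11.83644644134498 wid 0.26955015536948607
```

```bash
python3 -m creep '[0,0,0,0,0,2,-1, 0,0,0,0,0,2,-1, 0,0,0,0,0,0,-1, 0,0,0,0,0,0,-1, 0,0,0,0,0,0,-1, 0,0,0,0,0,0,-1, 0,0,0,0,0,0,-1, 0,0,0,0,0,0,-1, 0,0,0,0,0,0,-1, 0,0,0,0,0,0,-1]'
python3 st.py 2>/dev/null
```

```text
t: 17.55
tool_pos: [0.516, -0.2358, 0.1462]
tcp_rot: [0.952, -0.049, 0.297, 0.051]
wrist_force: [-12.1, 0.1, 12.5]
grip_width: 0.275
t 17.55 to-mouth tool mm [ -1.156  -0.587 -11.88 ] F tool [ -0.679   2.088 -19.458] T tool [-0.772 -0.127 -0.404] q6 0.7755691536105999 z err deg nan tip depth 11.879777989975306 wid 0.27463998508806997
```

```bash
python3 -m creep '[0,0,0,0,0,2,-1, 0,0,0,0,0,2,-1, 0,0,0,0,0,2,-1, 0,0,0,0,0,0,-1, 0,0,0,0,0,0,-1, 0,0,0,0,0,0,-1, 0,0,0,0,0,0,-1, 0,0,0,0,0,0,-1, 0,0,0,0,0,0,-1, 0,0,0,0,0,0,-1]'
python3 st.py 2>/dev/null
python3 - <<'E'
from h import *
s=arm.snapshot("top"); b=proj(s,[.60,-.2534,.069])[0]; x,y=b.astype(int); np.savez("topc",frame=s["frame"])
save(s,"clamp",(x-40,y-50,x+40,y+30),7)
E
```

```text
t: 18.8
tool_pos: [0.5159, -0.2358, 0.146]
tcp_rot: [0.949, -0.099, 0.299, 0.035]
wrist_force: [-10.8, -0.5, 11.6]
grip_width: 0.27
t 18.8 to-mouth tool mm [ -1.108  -0.498 -11.94 ] F tool [  0.165   2.46  -17.938] T tool [-0.842 -0.017 -0.555] q6 0.880217407499464 z err deg nan tip depth 11.940037576718883 wid 0.27047545670143813
```

View pics/clamp.png

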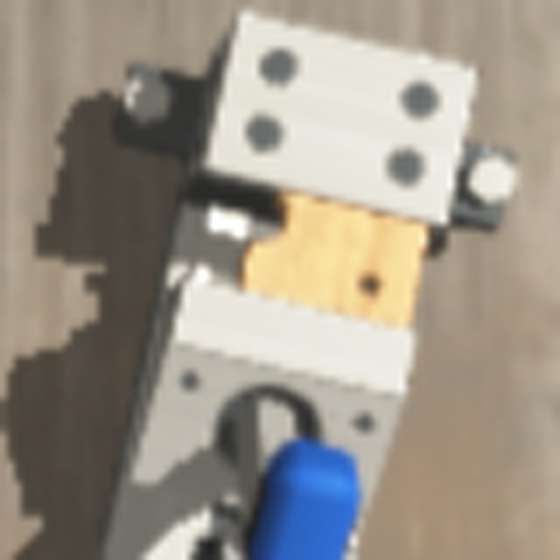

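```bash
python3 -m creep '[0,0,-0.02,0,0,-1,-1, 0,0,-0.02,0,0,-1,-1, 0,0,0,0,0,-1,-1, 0,0,0,0,0,-1,-1, 0,0,0,0,0,0,-1, 0,0,0,0,0,0,-1, 0,0,0,0,0,0,-1, 0,0,0,0,0,0,-1, 0,0,0,0,0,0,-1, 0,0,0,0,0,0,-1]'
python3 st.py 2>/dev/null
```

```text
t: 20.1
tool_pos: [0.5157, -0.2356, 0.146]
tcp_rot: [0.951, -0.066, 0.298, 0.045]
wrist_force: [-6.0, -1.6, 7.0]
grip_width: 0.271
t 20.1 to-mouth tool mm [ -0.89   -0.424 -11.811] F tool [  1.416   2.601 -11.309] T tool [-0.925  0.312 -0.219] q6 0.8108440685708829 z err deg nan tip depth 11.810583075409687 wid 0.27133964782072273
```

```bash
python3 -m creep '[0,0,0,0,0,-1,-1, 0,0,0,0,0,-1.3,-1, 0,0,-0.1,0,0,0,-1, 0,0,-0.3,0,0,0,-1, 0,0,-0.5,0,0,0,-1, 0,0,-0.6,0,0,0,-1, 0,0,-1.5,0,0,0,-1, 0,0,-3,0,0,0,-1, 0,0,-4,0,0,0,-1, 0,0,-2,0,0,0,-1]'
python3 go.py 0.4087 0.0143 0.29 0 0 -1 .974 -.22 0
```

```text
t: 21.35
tool_pos: [0.4473, -0.2193, 0.244]
tcp_rot: [0.953, -0.047, 0.296, 0.05]
wrist_force: [0.8, -0.3, -3.1]
grip_width: 0.27
t 21.35 pos [ 0.447 -0.219  0.244] q [-0.776 -0.742  2.312  0.354  1.065  0.8  ] F [ 0.781 -0.331 -3.067] T [ 0.132  0.63  -0.02 ] w 0.2697559563771138
tool x [ 0.821 -0.059  0.568] z [ 0.559 -0.123 -0.82 ]
shift cm [ -1.937 -22.365  -8.81 ]
turn deg [  1.99  -34.889   6.899] shift in target axes [ -8.912 -21.931  -4.601]
```

```bash
python3 -m creep '[0,0,-1,0.4,-7,1.38,-1, 0,0,-1,0.4,-7,1.38,-1, 0,0,-1,0.4,-7,1.38,-1, 0,0,-1,0.4,-7,1.38,-1, 0,0,-1.2,0.4,-7,1.38,-1, -1,-4,0,0,0,0,-1, -1,-4,0,0,0,0,-1, -1,-4,0,0,0,0,-1, -1,-4,0,0,0,0,-1, 0,0,0,0,0,0,-1]'
python3 go.py 0.4087 0.0143 0.29 0 0 -1 .974 -.22 0
```

```text
t: 22.6
tool_pos: [0.4264, -0.0482, 0.2905]
tcp_rot: [0.994, -0.109, -0.002, -0.001]
wrist_force: [-1.3, -0.8, -3.5]
grip_width: 0.272
t 22.6 pos [ 0.426 -0.048  0.29 ] q [-0.233 -0.357  1.863  0.001  1.639  1.557] F [-1.282 -0.819 -3.542] T [-0.005  0.024 -0.028] w 0.27166692663290765
tool x [ 0.976 -0.217 -0.004] z [-0.003  0.002 -1.   ]
shift cm [-3.084 -5.713  0.065]
turn deg [-0.045  0.204  0.191] shift in target axes [-3.104 -5.703  0.05 ]
```

```bash
python3 -m creep '[-1.55,-2.85,0,0,0.1,0.1,-1, -1.55,-2.85,0,0,0.1,0.1,-1, 0,0,2,0,0,0,-1, 0,0,2,0,0,0,-1, 0,0,0.5,0,0,0,-1, 0,0,0,0,0,0,-1, 0,0,0,0,0,0,-1, 0,0,0,0,0,0,-1, 0,0,0,0,0,0,-1, 0,0,0,0,0,0,-1]'
python3 go.py 0.4087 0.0143 0.29
python3 - <<'E'
from h import *; from keyfit import fit
o=arm.get_obs();M=R.from_quat(o["tcp_rot"]).as_matrix(); n=-M[:,2]
tip=o["tool_pos"]+.129*M[:,2]
sh=[arm.snapshot(k) for k in("top","scene")]
a=[]
try:
    p,ax=fit(sh,tip+.02*n,n); p=p-.02*ax; print("tip",p,tip,"ax",ax,"ax in tool",M.T@ax)
except Exception as e: p=tip; print(e)
for k,s in zip(("top","scene"),sh):
    P=cloud(s).reshape(-1,3); m=(abs(P[:,2]-.05)<.005)&(np.hypot(P[:,0]-.409,P[:,1]-.014)<.07)
    print(k,m.sum(),cv2.minAreaRect(np.float32(P[m][:,:2]*1e3)))
    im=cv2.resize(s["frame"][:,:,::-1],None,fx=5,fy=5,interpolation=cv2.INTER_CUBIC)
    b=proj(s,[.4087,.0143,.05])[0]; x,y=(b*5).astype(int)
    for pp,c in((proj(s,p)[0],(0,0,255)),(b,(0,255,255))): cv2.drawMarker(im,tuple(int(v) for v in (pp+.5)*5),c,1,12,1)
    a.append(im[y-250:y+200,x-200:x+200])
cv2.imwrite("pics/stand.png",np.hstack(a))
E
```

```text
t: 23.85
tool_pos: [0.4098, 0.0115, 0.2464]
tcp_rot: [0.994, -0.113, 0.001, 0.0]
wrist_force: [1.1, 0.3, -2.9]
grip_width: 0.272
t 23.85 pos [0.41  0.012 0.246] q [-0.097 -0.411  1.983 -0.001  1.567  1.7  ] F [ 1.059  0.251 -2.878] T [ 0.004 -0.     0.057] w 0.2724397125550838
tool x [ 0.975 -0.224  0.002] z [ 0.002 -0.001 -1.   ]
shift cm [-0.154 -0.243 -4.356]
attempt to get argmax of an empty sequence
top 271 ((412.11627197265625, -8.079816818237305), (63.71895980834961, 45.270179748535156), 8.728381156921387)
scene 852 ((407.7653503417969, 14.973579406738281), (65.12438201904297, 93.9892578125), 8.850035667419434)
```

View pics/stand.png

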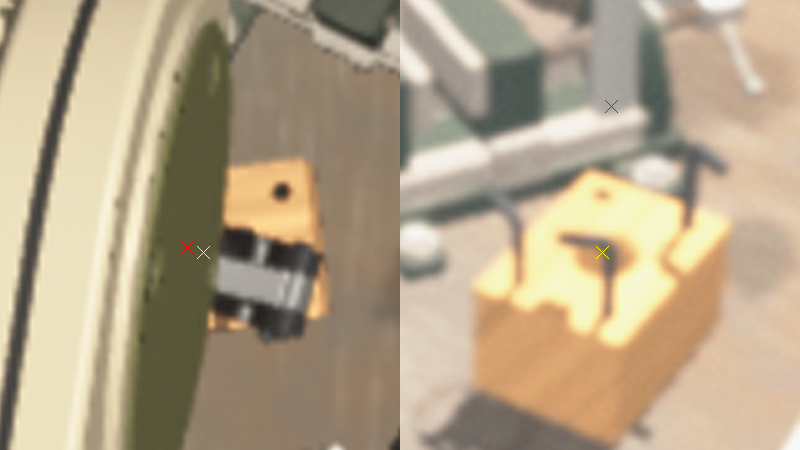

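```bash
python3 -m creep '[-0.04,-0.2,2,0,0,0,-1, 0,0,2,0,0,0,-1, 0,0,1.5,0,0,0,-1, 0,0,0.8,0,0,0,-1, 0,0,0.5,0,0,0,-1, 0,0,0.5,0,0,0,-1, 0,0,0.5,0,0,0,-1, 0,0,0.7,0,0,0,-1, 0,0,0,0,0,0,-1, 0,0,0,0,0,0,-1]'
python3 go.py 0.4087 0.0143 0.135
```

```text
t: 25.2
tool_pos: [0.4099, 0.0135, 0.1613]
tcp_rot: [0.994, -0.113, 0.001, 0.0]
wrist_force: [0.6, -0.2, -3.1]
grip_width: 0.272
t 25.2 pos [0.41  0.013 0.161] q [-0.092 -0.356  2.098 -0.001  1.398  1.705] F [ 0.576 -0.199 -3.055] T [-0.016  0.011 -0.011] w 0.27228765280535777
tool x [ 0.975 -0.224  0.002] z [ 0.002 -0.001 -1.   ]
shift cm [-0.143 -0.054  2.631]
```

```bash
python3 -m creep '[0,0,0.5,0,0,0,-1, 0,0,0.5,0,0,0,-1, 0,0,0.5,0,0,0,-1, 0,0,0.4,0,0,0,-1, 0,0,0.3,0,0,0,-1, 0,0,0.2,0,0,0,-1, 0,0,0.15,0,0,0,-1, 0,0,0,0,0,0,-1, 0,0,0,0,0,0,-1, 0,0,0,0,0,0,-1]'
python3 go.py 0.4087 0.0143 0.135
```

```text
t: 26.45
tool_pos: [0.41, 0.0135, 0.1358]
tcp_rot: [0.994, -0.113, 0.001, 0.0]
wrist_force: [0.1, 0.5, -3.8]
grip_width: 0.271
t 26.45 pos [0.41  0.013 0.136] q [-0.092 -0.329  2.126 -0.001  1.343  1.705] F [ 0.143  0.522 -3.792] T [ 0.017 -0.021  0.027] w 0.27095004973052333
tool x [ 0.975 -0.224  0.002] z [ 0.002 -0.001 -1.   ]
shift cm [-0.143 -0.051  0.08 ]
```

```bash
python3 -m creep '[0,0,0.05,0,0,0,-1, 0,0,0.05,0,0,0,-1, 0,0,0.05,0,0,0,-1, 0,0,0.05,0,0,0,-1, 0,0,0,0,0,0,-1, 0,0,0,0,0,0,-1, 0,0,0,0,0,0,-1, 0,0,0,0,0,0,-1, 0,0,0,0,0,0,-1, 0,0,0,0,0,0,-1]'
python3 go.py 0.4087 0.0143 0.135
```

```text
t: 27.7
tool_pos: [0.4107, 0.0134, 0.1354]
tcp_rot: [0.994, -0.113, 0.002, 0.0]
wrist_force: [-4.0, 0.4, 10.9]
grip_width: 0.272
t 27.7 pos [0.411 0.013 0.135] q [-0.092 -0.328  2.125 -0.001  1.341  1.705] F [-3.986  0.412 10.925] T [0.015 1.159 0.008] w 0.2721873765382697
tool x [ 0.975 -0.224  0.004] z [ 0.004 -0.001 -1.   ]
shift cm [-0.22  -0.043  0.041]
```

```bash
python3 -m creep '[0,0,-0.15,0,0,0,-1, 0,0,0,0,0,0,0, 0,0,0,0,0,0,1, 0,0,0,0,0,0,1, 0,0,0,0,0,0,1, 0,0,0,0,0,0,1, 0,0,-1.5,0,0,0,1, 0,0,-3,0,0,0,1, 0,0,-5,0,0,0,1, 0,0,-5,0,0,0,1]'
python3 -m creep '[0,4,-2,0,0,0,1, 0,5,0,0,0,0,1, 0,5,0,0,0,0,1, 0,5,0,0,0,0,1, 0,5,0,0,0,0,1, 0,5,0,0,0,0,1, 0,5,0,0,0,0,1, 0,0,0,0,0,0,1, 0,0,0,0,0,0,1, 0,0,0,0,0,0,1]'
python3 - <<'E'
from h import *
np.set_printoptions(precision=4,suppress=True)
sh={k:arm.snapshot(k) for k in("top","scene")}
for k,s in sh.items():
    P=cloud(s).reshape(-1,3); H=cv2.cvtColor(s["frame"],cv2.COLOR_RGB2HSV).reshape(-1,3)
    m=(H[:,0]>95)&(H[:,0]<125)&(H[:,1]>140)&(P[:,2]>.11)&(np.hypot(P[:,0]-.41,P[:,1])<.09)
    B=P[m]; T=B[B[:,2]>np.percentile(B[:,2],90)-.006]; print(k,m.sum(),np.percentile(B[:,2],[5,50,98]),cv2.minAreaRect(np.float32(T[:,:2]*1e3)))
    if k=="top":
        for q in ("oil_bottle","caliper"): print(q,[(d["position"],d["conf"]) for d in arm.place_of(q,s)[:1]])
im=sh["top"]["frame"][90:330,130:400,::-1]; cv2.imwrite("pics/final.png",cv2.resize(im,None,fx=2.4,fy=2.4,interpolation=cv2.INTER_CUBIC))
E
```

```text
t: 28.95
tool_pos: [0.4094, 0.0136, 0.2827]
tcp_rot: [0.994, -0.113, 0.001, 0.0]
wrist_force: [1.2, -0.1, 0.2]
grip_width: 1.0
t: 30.2
tool_pos: [0.3339, -0.3169, 0.3009]
tcp_rot: [0.994, -0.112, 0.001, 0.0]
wrist_force: [-0.1, -0.1, -0.2]
grip_width: 1.0
top 549 [0.1438 0.1483 0.1522] ((403.4580993652344, 4.6315765380859375), (21.370685577392578, 80.8709487915039), 77.96341705322266)
oil_bottle [([247.4, 125.5], 0.65)]
caliper [([305.1, 272.5], 0.93)]
scene 475 [0.1257 0.1461 0.151 ] ((401.43505859375, 7.475013732910156), (23.368608474731445, 83.2304916381836), 78.2989501953125)
```

View pics/final.png

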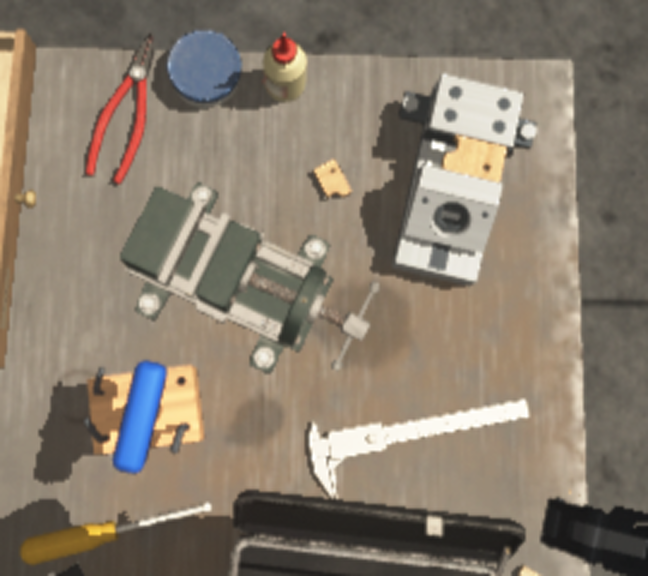

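```bash
python3 -c "
from plant import arm
print(arm.job_done()); print(arm.get_obs()['t'])"
```

```text
the job is handed in; nothing more can be done
None
the job is handed in; nothing more can be done
```

I clamped the jig, put the hex key back in its hole in the stand, and handed the job in at about 30 s. The hand-in gave no verdict.

- **Fitting the key:** I rotated it on the socket until the press force dropped, then pushed it in until it stopped. By my estimate it was 11.2 to 11.9 mm below the mouth. The socket is 12.5 mm deep and my position estimate is good to about 2 mm, so I can't confirm the last millimetre.
- **Tightening:** I turned the screw about 52° clockwise after the key was in. Resistance was about 0.2 N m at first, then rose steadily to 0.55 N m. That includes friction and is above the 0.4 N m said to be needed. I eased the key back about 6° to take the load off it before pulling it out. I could not read the force on the jig directly. In the last picture the jaw is still closed on the jig.
- **Key in the stand:** it reached the floor of the hole with about 14 N of contact at the height it was gripped, and I let go. The handle top is at about 0.15 m, as it should be when fully down. The handle centre is about 11 mm off the hole's axis, so the key leans an estimated 4 to 6°, within the 11° limit.
- **Bystanders:** the oil bottle and caliper look unmoved in the last picture. The network's positions for them shifted by 2 to 3 pixels, about 4 to 6 mm, which I took as noise.
- **Robot:** it stood clear of everything with the gripper open.

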